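# Clamp a pressure switch and set the bleed thumbscrew a quarter turn open

### The job

Get the test block ready to trip-test the washing-machine pressure switch standing in its socket: swing the red-handled clamp lever down fully shut onto the switch, then screw the brass bleed thumbscrew clockwise until it seats and back it off a quarter turn. Finish while still gripping the thumbscrew, holding it still at that quarter turn so it cannot creep while I nip up the locknut under it. Keep the clamp shut and the switch seated in its socket, and leave the spare switch, screwdriver, brass fitting and O-ring jar where they are.

Things in the scene. Friction and masses are not known exactly. Their poses are not given: they have to be found in the camera images.
- test_block: Test block fixed to the bench: aluminium plate 150 (x) x 320 (y) x 12 mm. Origin: centre of its underside; x to its back (away from the robot, give or take yaw), y left, z up. Its upper parts, mm: socket block 70 x 70 at (0, 90), top z 36; blue manifold 36 wide, y -120 to 55, top z 42; gauge dia 52 at (0, 0), top z 76; pump barrel at x 52, y -158 to 40, top z 50.
- clamp_lever (a joint): Clamp lever angle, rad: 0 = shut (lever level, its rubber foot pressing on the switch), grows as it swings up and back; 1.57 = upright; stop at 1.9. Starts 1.2 to 1.7 open. A stiff hinge: it stays where it is left and takes about 1 to 2 N at the handle to move.
- clamp_hinge (a point): Hinge axis of the clamp lever, midway between the two steel clevis cheeks (22 x 34 mm over all, up to z 96 mm): at (52, 90, 84) mm in the test block's frame. The axis runs along the block's y; the shut lever points along the block's -x, to its front.
- clamp_grip (a point): Middle of the red handle sleeve, on the face that is on top when shut (at the back when upright): 100 mm from the hinge axis along the lever, 7 mm above its centre line. The sleeve spans 70 to 130 mm from the hinge, 26 mm wide, 14 mm thick; the rest is a steel bar 18 x 8 mm. Its axes turn with the lever: x along it to the hinge, z out of this face.
- bleed_screw (a joint): Bleed thumbscrew angle, rad: 0 = seated against a firm stop, grows as it is unscrewed (anticlockwise from above); right-hand thread, rises 2 mm per turn. Turns with about 0.05 N m, stays where it is left. Starts 2.0 to 3.2 open (about a third to half a turn).
- bleed_knob: Knurled brass thumbscrew head, dia 32 mm, 22 mm tall, upright, at (0, -100) mm on the block. Origin: centre of its underside, z 74 mm when seated. It turns with the screw; a dark index line on top points along its own -x. Below it: stem dia 8, locknut dia 19 (top z 63 mm), valve body dia 25, manifold (top z 42 mm).
- bleed_grip (a point): Point on the thumbscrew's axis at mid-height of its knurled head (11 mm above its underside).
- pressure_switch: White round washing-machine pressure switch standing in the socket: dia 62 mm at its rim, 30 mm tall, brass blade terminals on top (to 39 mm), a spigot of dia 9.6 mm, 14 mm long, in the socket hole. Loose, about 70 g. Origin: centre of its underside, which rests on the socket block; z up.
- socket (a point): Mouth of the socket hole, in the top face of the black socket block, 36 mm above the bench.
- spare_switch: Bystander: an equal white pressure switch lying face down on the bench, spigot up, 44 mm tall. Origin: centre of its underside.
- screwdriver: Bystander: yellow-handled screwdriver, 190 mm long, lying on the bench along its own x. Origin under its middle.
- brass_fitting: Bystander: brass hose fitting, diameter 26 mm, 36 mm tall, standing. Origin: centre of its underside.
- oring_jar: Bystander: amber jar of O-rings with a black cap, diameter 48 mm, 55 mm tall. Origin: centre of its underside.
Things that resemble listed ones, but are neither listed nor needed, are in the scene too. What is shaped like the pressure_switch but pink is not meant.

How it is judged:
By the outcome, as a careful person would: the job done as asked, in the order asked, and still so for the second after the job is handed in, while the arm keeps its last pose, push and grip.
It also fails if it takes over 72 s, if anything falls off the work surface, if the arm or the gripper's body presses on something with over 40 N, if the wrist force passes 120 N, or if a joint passes its speed limit or range.

### The arm

A 7-joint arm with a two-finger parallel gripper is mounted at the origin on the work surface. World frame = base frame: x ahead of the robot, y to its left, z up, the work surface at z = 0. Lengths are in m, angles in degrees, forces in N, time in s.
With the tool pointing down it reaches from about 0.4 to 0.85 m from the base axis. Payload 4.5 kg.
Tool frame: the origin (TCP) lies on the centre line of the jaws, within the pads' length; the fingertips stand 11 mm ahead of it and the grasp point (between the pads) lies 8 mm behind it; z points along the fingers, y is the direction in which the jaws open and shut (so a half turn about z gives the same grasp; the last joint's range is limited). The gripper opens to 88 mm and grips with 3 to 60 N. Pads are 18 mm wide; open, the fingers measure 123 mm over their backs; the gripper's body (75 mm by 187 mm) begins 45 mm behind the grasp point.
Start: joints at [-72.261, 39.483, -11.15, 89.685, 9.013, 51.709, -12.324], TCP at [0.17, 0.601, 0.25] pointing down, gripper open.
Joint ranges: [-172.22, 172.22], [-26.19, 119.32], [-84.43, 86.54], [7.71, 146.69], [-57.33, 237.33], [2.42, 119.75], [-152.13, 152.13]. Speed limits (degrees/s): [147.25, 147.25, 180, 180, 180, 180, 180].

### API

Orientations are given as a 3x3 rotation matrix whose columns are the frame's x, y, z axes.
In Python, from bench import ctrl gives the robot as it stands. The module is installed in compiled form; this text tells all that it offers.
- The arm moves only by the shell command python3 -m pendant 'ROWS' [FORCE]. ROWS is JSON, a list of rows, each a list of 3 entries, a list of its own where there are three numbers: the gripper's target within -1 to 1 (fully open at 1, half-way at 0, shut at -1), then the shift along the world's x, y, z in mm, then the turn, a rotation vector about the world's x, y, z in rad. In form: [[hand, [dx, dy, dz], [rx, ry, rz]], ...]. A call has 1 to 12 rows; each row is the pose to reach, as a shift and turn from the pose commanded when the call began; what a row does not reach only later rows make up. A row lasts 1/12 s, in which the tool goes at most 41.7 mm and 7.16 degrees, less where a joint would pass 70% of its speed; a pose out of reach is approached as far as the arm can. A call with a gripper value outside its range is refused whole. The fingers move at their own pace and stop on an object; FORCE is the grip in N (left out, the last holds). Time passes only in rows, so rows that repeat a pose let the fingers close. It gives the time, the measured TCP pose, the force and the opening at its end, in the units of the state.
- ctrl.get_state(): the state, without advancing time (a new reading comes with each control period).
- ctrl.capture(name): name is "scene" or "top"; returns a dict with "frame" (420x560x3 uint8, red, green, blue), "range_z" (420x560 float32, m along the optical axis (not along the pixel's ray), 0 where there is no reading), "fx", "fy", "cx", "cy" (pixels), "T" (4x4, takes a point from camera to world coordinates). Camera axes: x right, y up, looking along -z (the intrinsics and any distortion apply to the point x, -y, -z); pixel columns grow to the right and rows downward; lengths in m; the calibration is good to about 2 mm. A picture is of the moment at which its call begins.
- ctrl.sign_off(): hands the job in, once; it reports no verdict.
The state is a dict: "time_s": time; "joints": joint angles; "joint_vel": joint speeds; "tau": joint torques, N m; "tcp_pos": TCP position; "ee_rot": TCP orientation; "contact_force": force on the tool from outside, world axes, zero at the start; "torque": the same for the moment, N m; "finger_gap": finger opening in m.
Only numpy, scipy, OpenCV 4.12 (cv2) and the standard library are available. Lean on these libraries where they do the work, as an engineer would, in place of code of your own. Each camera call takes 0.05 s, during which the arm holds its last target. There are 200 camera calls.

## Working session

There is one attempt and no reset: what is moved stays moved. The work goes in short steps, Python scripts to look and compute and a shell command to move; the robot and the scene stay as the last step left them, time stands still between calls to the robot, and variables do not carry over. Pictures are saved under pics/ and viewed, about 8 in all and at most 12, crops included, and the job is handed in when it is done.

```bash
mkdir -p pics
cat > h.py <<'E'
import numpy as np, cv2
from bench import ctrl
def cap(n,save=None):
    c=ctrl.capture(n)
    if save: cv2.imwrite('pics/'+save,c['frame'][:,:,::-1])
    return c
def pts(c):
    d=c['range_z']; v,u=np.mgrid[0:d.shape[0],0:d.shape[1]]
    X=(u-c['cx'])/c['fx']*d; Y=-(v-c['cy'])/c['fy']*d
    P=np.stack([X,Y,-d],-1); T=np.array(c['T'])
    W=P@T[:3,:3].T+T[:3,3]; W[d==0]=np.nan
    return W
def proj(c,p):
    T=np.linalg.inv(np.array(c['T'])); q=T[:3,:3]@np.array(p)+T[:3,3]
    return c['cx']+c['fx']*q[0]/-q[2], c['cy']-c['fy']*q[1]/-q[2]
def ray(c,u,v,z):
    T=np.array(c['T']); d=T[:3,:3]@np.array([(u-c['cx'])/c['fx'],-(v-c['cy'])/c['fy'],-1.]); o=T[:3,3]
    return o+d*(z-o[2])/d[2]
E
python3 - <<'E'
from h import *
a=cap('scene');b=cap('top')
print([k for k in a], a['T'],b['T'],a['fx'],b['fx'])
cv2.imwrite('pics/a.png',cv2.resize(a['frame'][:,:,::-1],(800,600)))
cv2.imwrite('pics/b.png',cv2.resize(b['frame'][:,:,::-1],(800,600)))
np.savez('ab.npz',a=a['frame'],b=b['frame'])
s=ctrl.get_state();print(s)
E
```

```text
['frame', 'range_z', 'fx', 'fy', 'cx', 'cy', 'T'] [[-0.84464681 -0.4247818   0.32577936  0.80495901]
 [ 0.53527564 -0.67834888  0.50331182  0.46966698]
 [ 0.00719437  0.59950248  0.80034057  0.79773761]
 [ 0.          0.          0.          1.        ]] [[-0.00298227  0.99705443 -0.07663921  0.46107885]
 [-0.99955102 -0.00525711 -0.02949789  0.00781302]
 [-0.0298139   0.07651682  0.99662245  1.01748483]
 [ 0.          0.          0.          1.        ]] 462.1966901266526 508.13205302735224
{'time_s': 0.1, 'joints': array([-72.262251  ,  39.52810409, -11.14563465,  89.73703865,
         9.0130558 ,  51.70861239, -12.3240371 ]), 'joint_vel': array([-0.09157189, -0.12656742, -0.01590791, -0.16755508,  0.04811135,
       -0.05614743, -0.06516661]), 'tau': array([-3.44685861e-03, -5.28504252e+01, -1.27171978e+00, -1.53837043e+01,
       -5.26432937e-02,  1.99672279e-03,  3.09054099e-05]), 'tcp_pos': array([0.17007991, 0.60086346, 0.24900211]), 'ee_rot': array([[-9.62236492e-01,  2.72214674e-01, -3.24743661e-04],
       [ 2.72214843e-01,  9.62235217e-01, -1.57027281e-03],
       [-1.14971513e-04, -1.59937384e-03, -9.99998714e-01]]), 'contact_force': array([ 0.59318805, -0.72516579, -0.42789065]), 'torque': array([-0.0195887 ,  0.05241206, -0.02046093]), 'finger_gap': 0.08808267061520865}
```

View pics/a.png

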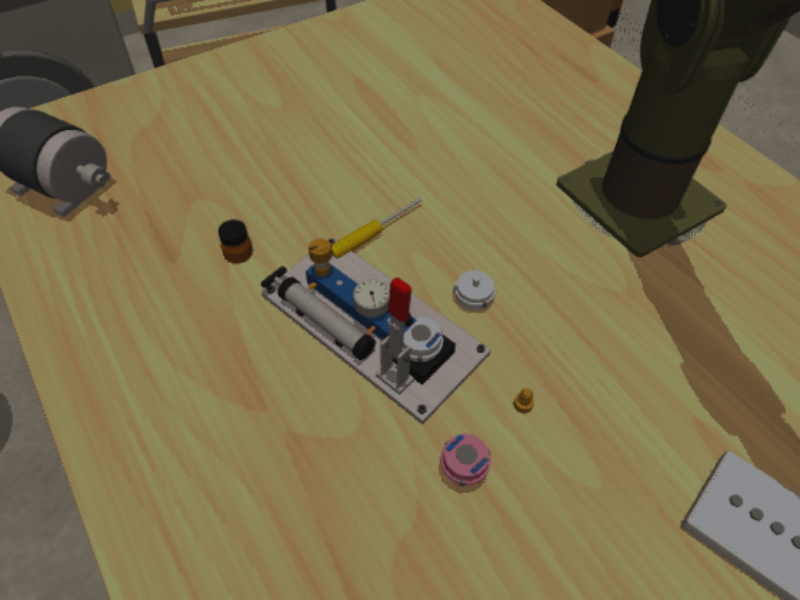

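View pics/b.png

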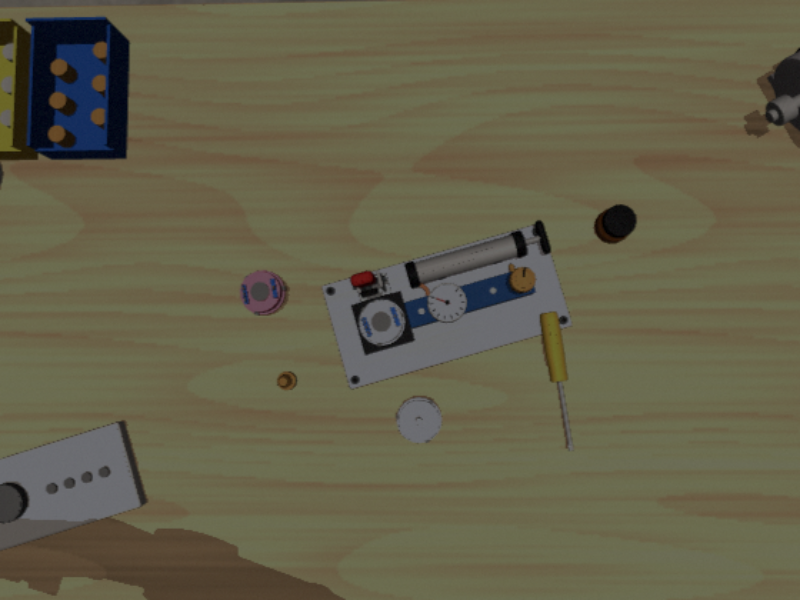

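The scene view (scaled 800x600) shows the block with its upright red lever at (400,300), knob at (320,250), and switch at (423,338). In the top view, the plate corners are about (323,287), (350,388), (571,324), the gauge is at (447,302), and the knob is at (523,279). The screwdriver handle lies close to the plate's knob end.

Run:
```python
from h import *
b=cap('top');a=cap('scene');s=.7
R=lambda u,v,z:ray(b,u*s,v*s,z)
for n,u,v,z in [('TL',323,287,.012),('BL',350,388,.012),('BR',571,324,.012),('gauge',447,302,.076),('switch',381,322,.066),('knob',523,279,.0965)]: print(n,R(u,v,z).round(4))
W=pts(b)
hs=cv2.cvtColor(b['frame'],cv2.COLOR_RGB2HSV)
# plate: fit rect on points with z 8..16 mm
m=(abs(W[...,2]-.012)<.005)&(abs(W[...,0]-.48)<.3)&(abs(W[...,1]-0)<.3)&(hs[...,1]<60)
cs,_=cv2.findContours(m.astype(np.uint8),0,2);c=max(cs,key=cv2.contourArea)
P=np.array([ray(b,*p[0],.012)[:2]*1000 for p in c],np.float32);r=cv2.minAreaRect(P);print('plate',r)
def blob(c,name,lo,hi):
    W=pts(c);h=cv2.cvtColor(c['frame'],cv2.COLOR_RGB2HSV)
    m=((h[...,0]<5)|(h[...,0]>174))&(h[...,1]>180)&(W[...,2]>.05)
    p=W[m];print(name,len(p),np.nanmedian(p,0).round(4),np.nanmin(p,0).round(4),np.nanmax(p,0).round(4))
blob(b,'top',0,0);blob(a,'scene',0,0)
x,y=523*s,279*s
k=cv2.resize(b['frame'][int(y)-14:int(y)+14,int(x)-14:int(x)+14,::-1],(400,400),interpolation=2)
u,v=proj(a,(R(523,279,.0965)));u=int(u);v=int(v)
l=cv2.resize(a['frame'][v-14:v+14,u-14:u+14,::-1],(400,400),interpolation=2)
cv2.imwrite('pics/k.png',np.hstack([k,l]))
```

```text
TL [0.5541 0.1575 0.012 ]
BL [0.4139 0.1192 0.012 ]
BR [ 0.5009 -0.1856  0.012 ]
gauge [ 0.5277 -0.0138  0.076 ]
switch [0.5025 0.0727 0.066 ]
knob [ 0.555  -0.1099  0.0965]
plate ((527.7937622070312, -13.587722778320312), (149.51878356933594, 319.2834777832031), 15.810861587524414)
top 138 [0.5446 0.0835 0.2124] [0.537  0.072  0.1703] [0.553  0.0963 0.2159]
scene 347 [0.5519 0.09   0.1922] [0.5409 0.0752 0.1557] [0.5579 0.0991 0.2148]
```

View pics/k.png

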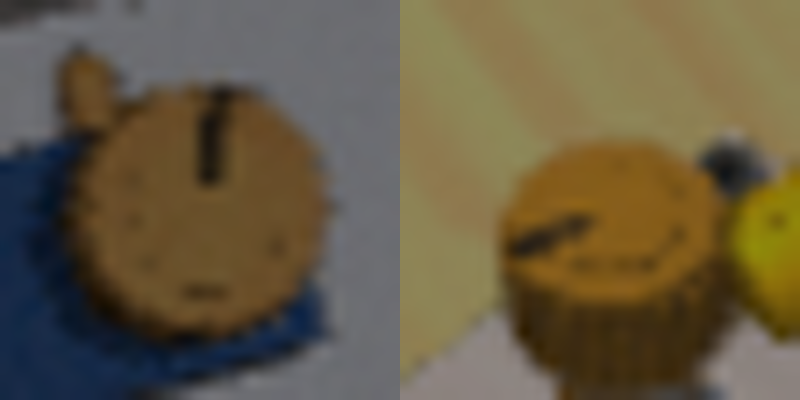

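The index line is at about (208,150) in the left crop, pointing along world +x and slightly to its right. The plate fit gives centre (0.528,-0.0136), yaw 15.8°, and the lever is at about 1.5 rad. I'll fly to a point behind the lever with the jaws shut along block y.

```bash
python3 -m pendant '[[-1,[200,-235,40],[0,0,0.27]],[-1,[200,-235,40],[0,0,0.27]],[-1,[200,-235,40],[0,0,0.27]],[-1,[200,-235,40],[0,0,0.27]],[-1,[200,-235,40],[0,0,0.27]],[-1,[200,-235,40],[0,0,0.27]],[-1,[431,-500,40],[0,0,0.55]],[-1,[431,-500,40],[0,0,0.55]],[-1,[431,-500,40],[0,0,0.55]],[-1,[431,-500,40],[0,0,0.55]],[-1,[431,-500,40],[0,0,0.55]],[-1,[431,-500,40],[0,0,0.55]]]' 20
```

```text
time_s: 1.2
tcp_pos: [0.4958, 0.2219, 0.2867]
ee_rot: [[-0.963, -0.271, -0.0], [-0.271, 0.963, 0.0], [0.0, 0.0, -1.0]]
contact_force: [0.5, 1.2, 1.0]
finger_gap: 0.0105
```

```bash
python3 -m pendant '[[-1,[105,-121,0],[0,0,0]],[-1,[105,-121,0],[0,0,0]],[-1,[105,-121,0],[0,0,0]],[-1,[105,-121,0],[0,0,0]],[-1,[105,-121,0],[0,0,0]],[-1,[105,-121,0],[0,0,0]],[-1,[105,-121,0],[0,0,0]]]'
python3 - <<'E'
from h import *
a=cap('scene','a2.png')
h=np.array([.5533,.0872,.084])
cv2.imwrite('pics/a2.png',cv2.resize(a['frame'][100:300,120:400,::-1],(784,560)))
print(ctrl.get_state()['tcp_pos'])
E
```

```text
time_s: 1.78
tcp_pos: [0.5991, 0.1038, 0.2864]
ee_rot: [[-0.962, -0.271, -0.001], [-0.271, 0.962, 0.001], [0.001, 0.001, -1.0]]
contact_force: [-0.6, 1.1, 0.4]
finger_gap: 0.0006
[0.59875579 0.10464572 0.28658599]
```

View pics/a2.png

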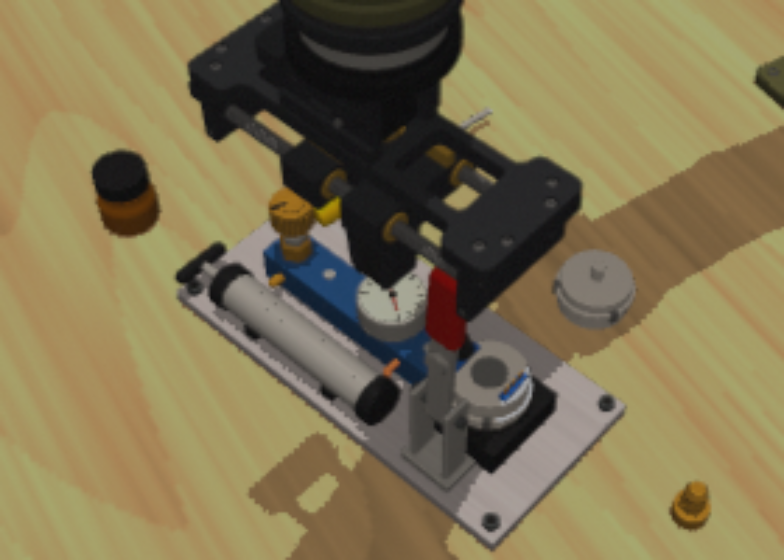

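```bash
python3 -m pendant '[[-1,[1,-4,-35],[0,0,0]],[-1,[1,-4,-70],[0,0,0]],[-1,[1,-4,-98],[0,0,0]],[-1,[1,-4,-98],[0,0,0]],[-1,[-9,-7,-98],[0,0,0]],[-1,[-18,-9,-98],[0,0,0]],[-1,[-26,-12,-97],[0,0,0]],[-1,[-34,-14,-95],[0,0,0]],[-1,[-39,-15,-94],[0,0,0]],[-1,[-45,-17,-92],[0,0,0]],[-1,[-45,-17,-92],[0,0,0]]]'
python3 - <<'E'
from h import *
s=ctrl.get_state();d=s['tcp_pos']-[.5533,.0872,.084];print((d@[.962,.2725,0])*1000,(d@[-.2725,.962,0])*1000,s['tcp_pos'],s['contact_force'])
W=pts(a:=cap('scene'));h=cv2.cvtColor(a['frame'],cv2.COLOR_RGB2HSV)
p=W[((h[...,0]<5)|(h[...,0]>174))&(h[...,1]>180)&(W[...,2]>.05)&(W[...,0]<.7)]-[.5533,.0872,.084]
x=p@[.962,.2725,0];print(len(p),np.c_[x,p[:,2]][::25].round(3).tolist())
E
```

```text
time_s: 2.75
tcp_pos: [0.5542, 0.0859, 0.1957]
ee_rot: [[-0.963, -0.271, 0.001], [-0.271, 0.963, 0.0], [-0.001, -0.0, -1.0]]
contact_force: [-1.6, -0.7, 0.2]
finger_gap: 0.0006
0.498017592764918 -1.4528545731433569 [0.55417526 0.08593769 0.19568088] [-1.56496887 -0.74659175  0.16072598]
93 [[-0.018, 0.127], [-0.009, 0.097], [-0.006, 0.082], [-0.011, 0.079]]
```

```bash
python3 -m pendant '[[-1,[-16,-4,-4],[0,0,0]],[-1,[-32,-9,-11],[0,0,0]],[-1,[-43,-12,-18],[0,0,0]],[-1,[-53,-15,-25],[0,0,0]],[-1,[-62,-17,-34],[0,0,0]],[-1,[-70,-20,-45],[0,0,0]],[-1,[-76,-22,-56],[0,0,0]],[-1,[-81,-23,-68],[0,0,0]],[-1,[-84,-24,-77],[0,0,0]],[-1,[-85,-24,-85],[0,0,0]],[-1,[-85,-24,-85],[0,0,0]]]'
python3 - <<'E'
from h import *
s=ctrl.get_state();d=s['tcp_pos']-[.5533,.0872,.084];print((d@[.962,.2725,0])*1000,(d@[-.2725,.962,0])*1000,s['tcp_pos'],s['contact_force'])
W=pts(a:=cap('scene'));h=cv2.cvtColor(a['frame'],cv2.COLOR_RGB2HSV)
cv2.imwrite('pics/a3.png',cv2.resize(a['frame'][100:300,120:400,::-1],(784,560)))
E
```

```text
time_s: 3.72
tcp_pos: [0.4692, 0.0618, 0.1085]
ee_rot: [[-0.963, -0.271, -0.002], [-0.271, 0.963, -0.001], [0.002, -0.0, -1.0]]
contact_force: [-1.5, -0.3, -0.5]
finger_gap: 0.0003
-87.85404254309351 -1.4788123469652303 [0.46916217 0.06182955 0.10847249] [-1.4732791  -0.28065521 -0.5053433 ]
```

View pics/a3.png

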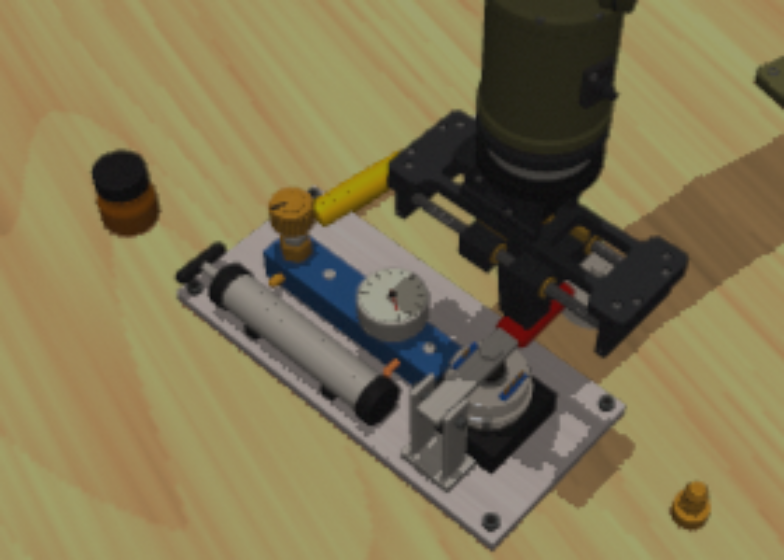

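The picture shows the lever nearly level, with the fingertips on the red sleeve around (540,310) and the switch still seated. Next I press it home.

```bash
python3 -m pendant '[[-1,[0,0,-3],[0,0,0]],[-1,[0,0,-5],[0,0,0]],[-1,[0,0,-7],[0,0,0]],[-1,[0,0,-7],[0,0,0]]]'; python3 -m pendant '[[-1,[0,0,-2],[0,0,0]],[-1,[0,0,-4],[0,0,0]],[-1,[0,0,-4],[0,0,0]],[-1,[0,0,-4],[0,0,0]]]'
```

```text
time_s: 4.1
tcp_pos: [0.4702, 0.062, 0.103]
ee_rot: [[-0.963, -0.271, 0.001], [-0.271, 0.963, 0.0], [-0.001, -0.0, -1.0]]
contact_force: [-0.5, 0.6, 2.5]
finger_gap: 0.0003
time_s: 4.43
tcp_pos: [0.4701, 0.062, 0.1024]
ee_rot: [[-0.963, -0.271, 0.004], [-0.271, 0.963, -0.001], [-0.004, -0.002, -1.0]]
contact_force: [-7.4, -1.3, 45.9]
finger_gap: 0.0004
```

```bash
python3 -m pendant '[[-1,[0,0,30],[0,0,0]],[-1,[0,0,70],[0,0,0]],[-1,[10,-20,100],[0,0,0]],[0.2,[27,-55,100],[0,0,0]],[0.2,[45,-90,100],[0,0,0]],[0.2,[62,-125,100],[0,0,0]],[0.2,[78,-158,100],[0,0,0]],[0.2,[85,-172,100],[0,0,0]],[0.2,[85,-172,100],[0,0,0]],[0.2,[85,-172,100],[0,0,0]]]'
python3 - <<'E'
from h import *
s=ctrl.get_state();print(s['tcp_pos'],s['joints'],s['contact_force'],s['torque'])
a=cap('scene')
cv2.imwrite('pics/a4.png',cv2.resize(a['frame'][100:300,120:400,::-1],(784,560)))
E
```

```text
time_s: 5.27
tcp_pos: [0.5546, -0.1108, 0.1984]
ee_rot: [[-0.963, -0.269, -0.0], [-0.269, 0.963, 0.0], [0.0, 0.0, -1.0]]
contact_force: [-0.4, 2.0, -0.1]
finger_gap: 0.0448
[ 0.55462073 -0.11081479  0.19839896] [ 20.53508934  40.17430893 -23.55911424 102.74480284  22.71392063
  41.81711134  90.35802876] [-0.35650168  1.99649412 -0.06684768] [0.11091047 0.02356539 0.05148312]
```

View pics/a4.png

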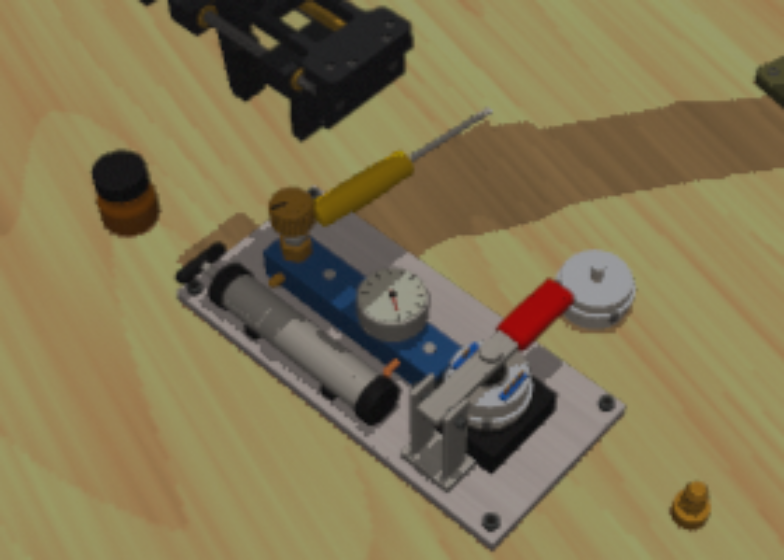

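Clamp lever reads level and shut, red sleeve at about (535,315), with the switch seated at (490,390). The gripper is above the knob with enough joint-7 range for a single clockwise turn. I'll descend and grip.

```bash
python3 -m pendant '[[0.2,[0,1,-30],[0,0,0]],[0.2,[0,1,-60],[0,0,0]],[0.2,[0,1,-85],[0,0,0]],[0.2,[0,1,-105],[0,0,0]],[0.2,[0,1,-116],[0,0,0]],[0.2,[0,1,-116],[0,0,0]],[-0.5,[0,1,-116],[0,0,0]],[-0.5,[0,1,-116],[0,0,0]],[-0.5,[0,1,-116],[0,0,0]],[-0.5,[0,1,-116],[0,0,0]],[-0.5,[0,1,-116],[0,0,0]],[-0.5,[0,1,-116],[0,0,0]]]' 40
python3 - <<'E'
from h import *
s=ctrl.get_state();print(s['tcp_pos'],s['joints'],s['contact_force'],s['torque'],s['finger_gap'])
E
```

```text
time_s: 6.32
tcp_pos: [0.556, -0.1099, 0.084]
ee_rot: [[-0.963, -0.27, 0.003], [-0.27, 0.963, -0.001], [-0.003, -0.002, -1.0]]
contact_force: [0.4, -2.5, 6.7]
finger_gap: 0.031
[ 0.55596961 -0.10986024  0.08395946] [ 16.45166356  49.82353588 -17.07178167 106.77509216  29.10839672
  27.54777741  84.68517299] [ 0.35143594 -2.52414448  6.73833909] [-0.34831078 -0.06825977 -0.02080183] 0.03097049077406704
```

```bash
python3 -m pendant '[[-0.5,[0,0,1],[0,0,-0.06]],[-0.5,[0,0,1],[0,0,-0.15]],[-0.5,[0,0,1],[0,0,-0.25]],[-0.5,[0,0,1],[0,0,-0.35]],[-0.5,[0,0,1],[0,0,-0.45]],[-0.5,[0,0,1],[0,0,-0.55]],[-0.5,[0,0,0.9],[0,0,-0.65]],[-0.5,[0,0,0.8],[0,0,-0.75]],[-0.5,[0,0,0.8],[0,0,-0.85]],[-0.5,[0,0,0.7],[0,0,-0.95]],[-0.5,[0,0,0.7],[0,0,-1]],[-0.5,[0,0,0.7],[0,0,-1]]]'
cat > st.py <<'E'
from h import *
s=ctrl.get_state();R=s['ee_rot'];print(s['time_s'],s['tcp_pos'].round(4),s['joints'].round(1),s['contact_force'].round(1),s['torque'].round(3),round(s['finger_gap'],4),'yaw',np.degrees(np.arctan2(R[1,1],R[0,1])).round(2),'tau7',s['tau'][6])
E
python3 st.py
```

```text
time_s: 7.32
tcp_pos: [0.5556, -0.1112, 0.0838]
ee_rot: [[-0.745, 0.667, 0.002], [0.667, 0.745, -0.003], [-0.003, -0.0, -1.0]]
contact_force: [2.2, -5.1, -0.9]
finger_gap: 0.0308
7.3167 [ 0.5556 -0.1112  0.0838] [  8.6  49.1  -3.4 107.2   6.8  23.7  48.3] [ 2.2 -5.1 -0.9] [-1.026 -0.365 -0.046] 0.0308 yaw 48.18 tau7 -0.268043065443635
```

```bash
python3 -m pendant '[[-0.5,[0,0,0],[0,0,-0.1]],[-0.5,[0,0,0],[0,0,-0.2]],[-0.5,[0,0,-0.1],[0,0,-0.3]],[-0.5,[0,0,-0.1],[0,0,-0.4]],[-0.5,[0,0,-0.1],[0,0,-0.5]],[-0.5,[0,0,-0.2],[0,0,-0.6]],[-0.5,[0,0,-0.2],[0,0,-0.7]],[-0.5,[0,0,-0.2],[0,0,-0.8]],[-0.5,[0,0,-0.3],[0,0,-0.9]],[-0.5,[0,0,-0.3],[0,0,-1]],[-0.5,[0,0,-0.3],[0,0,-1]],[-0.5,[0,0,-0.3],[0,0,-1]]]' >/dev/null
python3 st.py; python3 -m pendant '[[-0.5,[0,0,0],[0,0,-0.06]],[-0.5,[0,0,0],[0,0,-0.12]],[-0.5,[0,0,0],[0,0,-0.18]],[-0.5,[0,0,-0.1],[0,0,-0.24]],[-0.5,[0,0,-0.1],[0,0,-0.3]],[-0.5,[0,0,-0.1],[0,0,-0.36]],[-0.5,[0,0,-0.1],[0,0,-0.4]],[-0.5,[0,0,-0.1],[0,0,-0.4]],[-0.5,[0,0,-0.1],[0,0,-0.4]]]' >/dev/null; python3 st.py
python3 - <<'E'
from h import *
a=cap('scene');b=cap('top')
u,v=map(int,proj(a,(.555,-.11,.097)));x,y=map(int,proj(b,(.555,-.11,.097)))
f=lambda i,u,v:cv2.resize(i['frame'][max(v-30,0):v+30,u-20:u+20,::-1],(400,600),interpolation=2)
cv2.imwrite('pics/k2.png',np.hstack([f(a,u,v),f(b,x,y)]))
E
```

```text
8.3167 [ 0.5544 -0.1117  0.0834] [  1.3  49.8   9.1 107.7 -17.1  23.8  13.9] [-0.3 -5.3  1. ] [-1.211  0.291 -0.029] 0.0307 yaw -9.04 tau7 -0.015597743913531303
9.0667 [ 0.5539 -0.1115  0.0833] [-1.600e+00  5.040e+01  1.430e+01  1.079e+02 -2.640e+01  2.490e+01
 -1.000e-01] [-1.5 -5.7  1.3] [-1.093  0.552 -0.069] 0.0307 yaw -31.94 tau7 0.026589782210066915
```

View pics/k2.png

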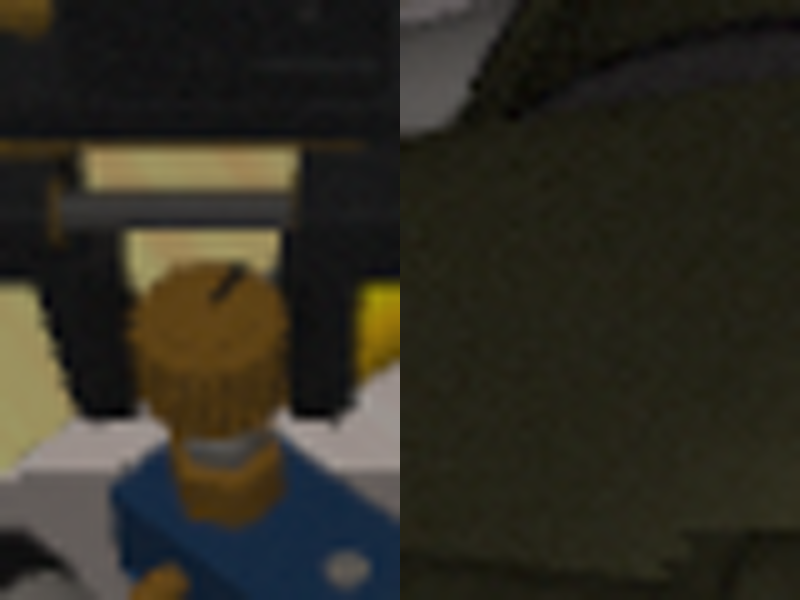

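The knob has turned with the grip; its index line is now at about (230,283) in the left crop. Next I feel for the seat in small steps.

```bash
python3 -m pendant '[[-0.5,[0,0,0],[0,0,-0.05]],[-0.5,[0,0,0],[0,0,-0.1]],[-0.5,[0,0,0],[0,0,-0.15]],[-0.5,[0,0,0],[0,0,-0.2]],[-0.5,[0,0,0],[0,0,-0.2]]]' >/dev/null; python3 st.py
python3 -m pendant '[[-0.5,[0,0,0],[0,0,-0.05]],[-0.5,[0,0,0],[0,0,-0.1]],[-0.5,[0,0,0],[0,0,-0.1]],[-0.5,[0,0,0],[0,0,-0.1]]]' >/dev/null; python3 st.py
python3 -m pendant '[[-0.5,[0,0,0],[0,0,-0.05]],[-0.5,[0,0,0],[0,0,-0.1]],[-0.5,[0,0,0],[0,0,-0.1]],[-0.5,[0,0,0],[0,0,-0.1]]]' >/dev/null; python3 st.py
```

```text
9.5833 [ 0.5537 -0.1113  0.0832] [ -3.1  50.8  17.  108.  -31.   25.7  -7.3] [-2.4 -4.3  1.7] [-1.061  0.585 -0.062] 0.0314 yaw -43.5 tau7 -0.23303501307964325
9.9167 [ 0.5536 -0.1113  0.0832] [ -3.9  51.1  18.3 108.1 -33.2  26.2 -10.8] [-1.9 -5.2  2. ] [-1.038  0.603 -0.058] 0.0307 yaw -49.13 tau7 0.020668006036430597
10.25 [ 0.5538 -0.1109  0.0832] [ -4.6  51.3  19.6 108.1 -35.3  26.7 -14.4] [-2.1 -5.   2.1] [-1.075  0.636  0.663] 0.0309 yaw -54.65 tau7 -0.6792229972779751
```

Torque jumped to 0.66 N·m, so the screw is seated near yaw −50 to −54°. I'll unwind in small steps to find the exact seat angle and check for slip.

```bash
for i in 1 2 3 4; do python3 -m pendant '[[-0.5,[0,0,0],[0,0,0.02]],[-0.5,[0,0,0],[0,0,0.02]]]' >/dev/null; python3 st.py|grep -o '\] [0-9.]* yaw.*\|\[-[0-9. -]*\] 0.03.*'; done; echo; for i in 1 2 3 4; do python3 -m pendant '[[-0.5,[0,0,0],[0,0,-0.02]],[-0.5,[0,0,0],[0,0,-0.02]]]' >/dev/null; python3 st.py|grep -o '\[-[0-9. -]*\] 0.03.*'; done
```

```text
[-1.043  0.649  0.466] 0.0308 yaw -53.51 tau7 -0.2981290686875582
[-1.008  0.636  0.207] 0.031 yaw -52.44 tau7 -0.03671057755127549
[-1.016  0.706 -0.029] 0.0315 yaw -51.34 tau7 0.10936017846688628
[-1.065  0.612  0.043] 0.0308 yaw -50.2 tau7 0.10099461302161217

[-1.073  0.648 -0.073] 0.0309 yaw -51.43 tau7 -0.09366020327433944
[-1.041  0.674  0.176] 0.031 yaw -52.53 tau7 -0.25944873690605164
[-1.093  0.693  0.403] 0.0309 yaw -53.61 tau7 -0.5223357863724232
[-1.085  0.757  0.649] 0.0309 yaw -54.7 tau7 -0.7837824895977974
```

The torque curve is elastic and repeatable, with no slip. The seat is at yaw −51.5°, so the screw was 157° open, which matches the index estimate. The target is yaw +38.5°, which is +1.627 rad from here.

```bash
python3 -m pendant '[[-0.5,[0,0,0],[0,0,0.1]],[-0.5,[0,0,0],[0,0,0.2]],[-0.5,[0,0,0],[0,0,0.3]],[-0.5,[0,0,0.1],[0,0,0.4]],[-0.5,[0,0,0.1],[0,0,0.5]],[-0.5,[0,0,0.1],[0,0,0.6]],[-0.5,[0,0,0.2],[0,0,0.7]],[-0.5,[0,0,0.2],[0,0,0.8]],[-0.5,[0,0,0.3],[0,0,0.9]],[-0.5,[0,0,0.3],[0,0,1]],[-0.5,[0,0,0.3],[0,0,1.1]],[-0.5,[0,0,0.3],[0,0,1.1]]]' >/dev/null; python3 st.py
python3 -m pendant '[[-0.5,[0,0,0],[0,0,0.1]],[-0.5,[0,0,0.1],[0,0,0.2]],[-0.5,[0,0,0.1],[0,0,0.3]],[-0.5,[0,0,0.1],[0,0,0.4]],[-0.5,[0,0,0.2],[0,0,0.48]],[-0.5,[0,0,0.2],[0,0,0.527]],[-0.5,[0,0,0.2],[0,0,0.527]],[-0.5,[0,0,0.2],[0,0,0.527]],[-0.5,[0,0,0.2],[0,0,0.527]]]' >/dev/null; python3 st.py
python3 - <<'E'
from h import *
a=cap('scene')
np.save('fin.npy',a['frame'])
u,v=map(int,proj(a,(.555,-.11,.097)));print(u,v)
k=cv2.resize(a['frame'][v-30:v+30,u-20:u+20,::-1],(380,560),interpolation=2)
cv2.imwrite('pics/k3.png',np.hstack([k,cv2.resize(a['frame'][140:290,240:350,::-1],(410,560))]))
E
```

```text
12.5833 [ 0.5548 -0.1114  0.0836] [  3.6  49.5   5.3 107.5  -9.9  23.4  24.5] [-1.  -5.9  0.9] [-1.333  0.168  0.056] 0.0309 yaw 8.37 tau7 0.5680727027356625
13.3333 [ 0.5553 -0.1111  0.0837] [  7.3  49.2  -1.3 107.3   2.6  23.5  42.4] [ 0.9 -5.7 -0.7] [-1.244 -0.196  0.076] 0.0309 yaw 38.31 tau7 -0.05134773440659046
223 171
```

View pics/k3.png

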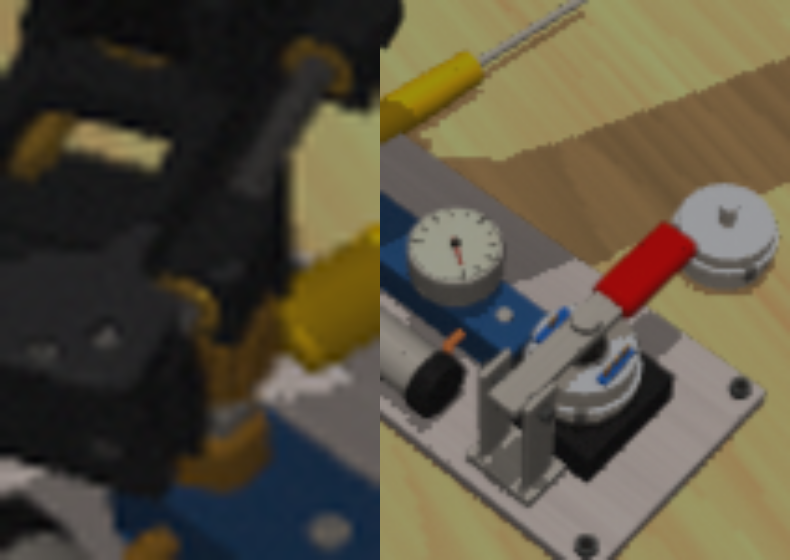

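```bash
python3 -c "
from bench import ctrl
print(ctrl.sign_off())"; python3 st.py
```

```text
the job is handed in; nothing more can be done
None
the job is handed in; nothing more can be done
```

The clamp is shut on the switch and the bleed thumbscrew is a quarter turn off its seat, still gripped at 40 N. I handed the job in at about 13.4 s.

- **Clamp:** I swung the lever down and pressed it to its stop, at about 46 N through the fingertips. The fingertips stopped at z 91.4 mm, against 91 mm expected when fully shut. The last picture shows the lever still level, with the switch seated.
- **Thumbscrew:** I turned it clockwise about 157° until it seated, which matches the opening I read from the index line beforehand. Torque rose the same way on loading and unloading, so the grip did not slip.
- **Quarter turn:** The seat is at tool yaw −51.5° and the tool now holds at 38.3°, so the back-off is 89.8°, give or take about half a degree. The gripper hides the index line from the scene camera in this pose, so I could not check the final angle by eye.
- **Side load:** A sideways force of about 6 N remains on the grip from a 1 mm centring offset.
- **Bystanders:** I saw no change to the spare switch or the screwdriver in the last picture. The jar and brass fitting are outside that crop; they were in place in the earlier picture with the clamp shut, and the arm stayed clear of them.

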